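Clamp the lamp block in the drilling jig

ROBOT

A 7-joint arm with a two-finger parallel gripper is mounted at the origin on the work surface. World frame = base frame: x ahead of the robot, y to its left, z up, the work surface at z = 0. Lengths are in m, angles in degrees, forces in N, time in s.
With the tool pointing down it reaches from about 0.425 to 0.875 m from the base axis. Payload 4.7 kg.
Tool frame: the origin (TCP) lies at the very end of the fingers, on their centre line; the grasp point (between the pads) lies 19 mm behind it; y points along the fingers, x is the direction in which the jaws open and shut, and the axes are right-handed (so a half turn about y gives the same grasp; the last joint's range is limited). The gripper opens to 85 mm and grips with 20 to 120 N. Pads are 22 mm wide; open, the fingers measure 114 mm over their backs; the gripper's body (76 mm by 85 mm) begins 54 mm behind the grasp point. The pads swing forward as they close: fully open they stand 13 mm farther back than shut.
Start: joints at [-70.984, 18.392, -4.016, 83.108, 1.295, 78.541, -3.26], TCP at [0.203, 0.617, 0.231] pointing down, gripper open.
Joint ranges: [-163.93, 163.93], [-17.29, 119.83], [-79.2, 71.16], [3.27, 140.29], [-89.18, 269.18], [5.43, 117.66], [-154.24, 154.24]. Speed limits (degrees/s): [147.25, 147.25, 180, 180, 180, 180, 180].

INTERFACE

Orientations are given as a 3x3 rotation matrix whose columns are the frame's x, y, z axes.
In Python, from cell import r, vision gives the robot as it stands.
- The arm moves only by the tool step_arm, never from a script. Its argument "steps" is a list of rows, each a list of 5 numbers: the closure in counts, from 0 (fully open) to 255 (shut), then the shift along the world's x, y, z normalised to -1 to 1, where 1 is 0.02 m, then the turn about the world's z normalised to -1 to 1, where 1 is 0.12 rad. In form: [[grip, tx, ty, tz, yaw], ...]. A call has 1 to 10 rows; each row shifts and turns the commanded pose from where the row before left it; what a row does not reach is not made up. A row lasts 1/10 s, in which the tool goes at most 50 mm and 8.59 degrees, less where a joint would pass 70% of its speed; a pose out of reach is approached as far as the arm can. A call with a number of a shift or a turn outside -1 to 1 is refused whole. A call with a gripper value outside its range is refused whole. The fingers move at their own pace and stop on an object; "grip_force" is the grip in N (left out, the last holds). Time passes only in rows, so rows that do not move let the fingers close. It gives the time, the measured TCP pose, the force and the opening at its end, in the units of the state.
- r.read_state(): the state, without advancing time (a new reading comes with each control period).
- vision.grab_frame(name): name is "scene" or "top"; returns a dict with "image" (420x560x3 uint8, red, green, blue), "depth" (420x560 float32, m along the optical axis (not along the pixel's ray), 0 where there is no reading), "fx", "fy", "cx", "cy" (pixels), "pose" (4x4, takes a point from camera to world coordinates). Camera axes: x right, y up, looking along -z (the intrinsics and any distortion apply to the point x, -y, -z); pixel columns grow to the right and rows downward; lengths in m; the calibration is good to about 2 mm. A picture is of the moment at which its call begins.
- r.close_job(): hands the job in, once; it reports no verdict.
The state is a dict: "time_s": time; "joint_pos": joint angles; "dq": joint speeds; "effort": joint torques, N m; "ee_pos": TCP position; "tcp_rot": TCP orientation; "wrist_force": force on the tool from outside, world axes, zero at the start; "torque": the same for the moment, N m; "finger_gap": finger opening in m.
Only numpy, scipy, OpenCV 4.12 (cv2) and the standard library are available. Lean on these libraries where they do the work, as an engineer would, in place of code of your own. Each camera call takes 0.05 s, during which the arm holds its last target.

TASK

Clamp the resin block that sits in the drilling jig: push the clamp's strap round on its post until its rubber foot is over the middle of the block, then push the cam lever right down flat so that the foot holds the block tight. It only takes pushes with the back or tip of a finger, so lift nothing; keep the block seated in the jig as it is, and leave the other things on the board and bench where they are.

Things in the scene. Friction and masses are not known exactly. Their poses are not given: they have to be found in the camera images.
- jig: drilling jig: grey-faced plywood board 320 (its x) x 420 (its y) x 18 mm fixed to the bench; origin at its underside's centre, its x axis points to the steel fence (away from the robot at yaw 0). In this frame the block's seat is centred at (20, -65) mm, the clamp's post at (20, 50) mm. The fence stands 36 mm above the board behind the seat (+x), the drill guide 58 mm above it on the seat's -y side
- block: cast resin lamp block 100 x 100 x 60 mm, about 0.55 kg, sitting loose in the jig's seat against fence and drill guide; its top is 78 mm above the bench; origin at its underside's centre
- clamp_strap (a joint): swing of the clamp's strap about its vertical post, rad: 0 = foot above the block's middle, positive = open towards the jig's -x side (pi/2: strap points along the jig's -x); closing is anticlockwise from above. Range -0.5 to 2.05, no stop at 0; stays where left (friction about 0.12 N m, 1 to 1.5 N at its end)
- strap_end (a point): outer end of the strap, mid width and height, 152 mm from the post's axis. The strap is a level steel bar, 30 mm wide near the post and 25 mm at its end; underside 106 mm, top 120 mm above the bench while the lever is up
- clamp_foot: rubber-capped foot, 27 mm across, under the strap 115 mm from the post's axis; origin at the centre of its underside, 2.5 mm above the block's top while the lever is up; the spindle's nut and end above it rise to 140 mm above the bench
- cam_lever (a joint): cam lever, rad: 0 = straight up, pi/2 = flat; range 0 to 1.6. It turns about a level pin over the post and falls away from the foot, in the strap's vertical plane. Stays where left (friction about 0.22 N m, some 3 N at the grip). It lowers the strap by 3.2 mm per rad: the foot meets the block at about 0.8 rad and presses it with some 15 N when flat
- lever_pin (a point): middle of the lever's pin, on the post's axis, 142 mm above the bench; round cam cheeks reach up to 20 mm from it and 17 mm to each side
- lever_tip (a point): end of the cam lever, 94 mm from the pin; the last 52 mm is a black grip, 21 mm wide and 13 mm thick (6.5 mm either side of the line from pin to tip)
- sanding_block: cork sanding block 80 x 52 x 30 mm lying on the board's front right corner; origin at its underside's centre
- gauge_pin: upright steel gauge pin, 14 mm across, 55 mm tall, standing loose on the board behind the clamp; origin at its foot
- bit_case: black drill-bit case 62 x 98 x 22 mm lying on the board's back left corner; origin at its underside's centre
- bench_brush: wooden bench brush, 150 x 30 mm, 28 mm high, lying on the board's front left; origin at its underside's centre
- spare_block: second resin block, 100 x 100 x 60 mm, waiting on the bench at the right of the jig; not to be used; origin at its underside's centre
- wax_tin: round tin, 86 mm across, 55 mm tall, on the bench at the right; origin at its foot
- screw_jar: clear jar, 66 mm across, 85 mm tall, on the bench at the left; origin at its foot
- screwdriver: screwdriver lying on the bench at the left; origin at its underside
Things that resemble listed ones, but are neither listed nor needed, are in the scene too. Leave any purple or red look-alike of the block alone.

How it is judged:
By the outcome, as a careful person would: the job done as asked, in the order asked, and still so for the second after the job is handed in, with the robot touching nothing.
It also fails if it takes over 54 s, if anything falls off the work surface, if the arm or the gripper's body presses on something with over 40 N, if the wrist force passes 120 N, or if a joint passes its speed limit or range.

## Working session

There is one attempt and no reset: what is moved stays moved. The work goes in short steps, Python scripts to look and compute and a tool call to move; the robot and the scene stay as the last step left them, time stands still between calls to the robot, and variables do not carry over. Pictures are saved under pics/ and viewed, and the job is handed in when it is done.

Besides the shell and the picture viewer there is one more tool, called after "Call:" as a command line: name --pt "numbers of a row" for each row, then --argument value for the rest. step_arm: Moves the arm, as the interface text tells. Scaled input: -1 to 1 covers 0.02 m each way for a shift and 0.12 rad each way for a turn. Its arguments: {"type":"object","properties":{"steps":{"type":"array","items":{"type":"array","items":{"type":"number"}}},"grip_force":{"type":"number"}},"required":["steps"]}

```bash
mkdir -p pics; ls; cat > h.py <<'E'
from cell import r, vision
import numpy as np, cv2
def grab(n,tag):
    f=vision.grab_frame(n); np.savez('pics/%s.npz'%tag,**f)
    cv2.imwrite('pics/%s.png'%tag,cv2.cvtColor(f['image'],cv2.COLOR_RGB2BGR)); return f
def load(tag): return dict(np.load('pics/%s.npz'%tag))
def px(f,u,v,d=None):
    d=f['depth'][int(v),int(u)] if d is None else d
    p=np.array([(u-f['cx'])/f['fx']*d,-(v-f['cy'])/f['fy']*d,-d,1]); return (f['pose']@p)[:3]
def pz(f,u,v,z):
    a=f['pose'][:3,3]; b=px(f,u,v,1.0); return a+(b-a)*(z-a[2])/(b[2]-a[2])
def proj(f,p):
    q=np.linalg.inv(f['pose'])@np.append(p,1); return f['cx']+f['fx']*q[0]/-q[2], f['cy']-f['fy']*q[1]/-q[2]
E
python3 - <<'E'
from h import *
for n in('scene','top'):
    f=grab(n,n+'0'); print([k for k in f],f['fx'],f['cx'],f['cy'],f['pose'].round(3).tolist())
print(r.read_state())
E
```

```text
pics
['image', 'depth', 'fx', 'fy', 'cx', 'cy', 'pose'] 388.6888159967896 283.17694572422914 208.0349636484615 [[0.324, -0.525, 0.787, 1.305], [0.946, 0.157, -0.285, -0.332], [0.026, 0.836, 0.547, 0.701], [0.0, 0.0, 0.0, 1.0]]
['image', 'depth', 'fx', 'fy', 'cx', 'cy', 'pose'] 415.8123542367897 284.3390216156388 207.3425608440389 [[-0.008, 0.989, -0.15, 0.343], [-1.0, -0.007, 0.005, -0.019], [0.004, 0.15, 0.989, 1.247], [0.0, 0.0, 0.0, 1.0]]
{'time_s': 0.1, 'joint_pos': array([-70.98288248,  18.43427257,  -4.0141879 ,  83.16643857,
         1.29265495,  78.54017029,  -3.26224439]), 'dq': array([ 0.04539697, -0.09740246, -0.07930671, -0.08832483, -0.04489241,
        0.06057919, -0.04795209]), 'effort': array([ 3.88696520e-06, -4.94877326e+01, -3.83694023e-01, -3.15210056e+01,
        1.31449127e-02,  7.51019397e-03, -2.42918833e-05]), 'ee_pos': array([0.20301809, 0.6169927 , 0.2303517 ]), 'tcp_rot': array([[ 3.12525906e-01, -4.64671210e-04, -9.49909123e-01],
       [ 9.49907766e-01, -1.60712216e-03,  3.12526245e-01],
       [-1.67184195e-03, -9.99998601e-01, -6.08725188e-05]]), 'wrist_force': array([ 0.29799519, -0.06823369,  0.33049087]), 'torque': array([-0.00168683,  0.01139422, -0.00428091]), 'finger_gap': 0.08519297981724018}
```

View pics/scene0.png

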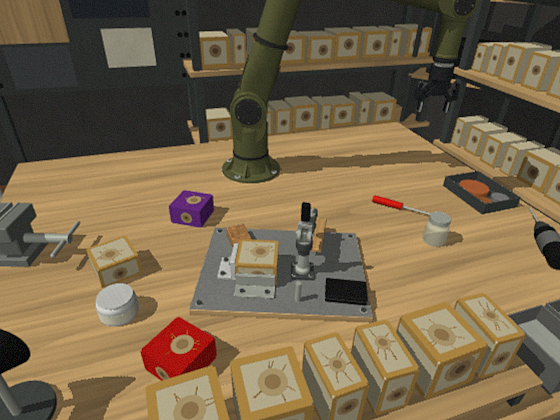

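View pics/top0.png

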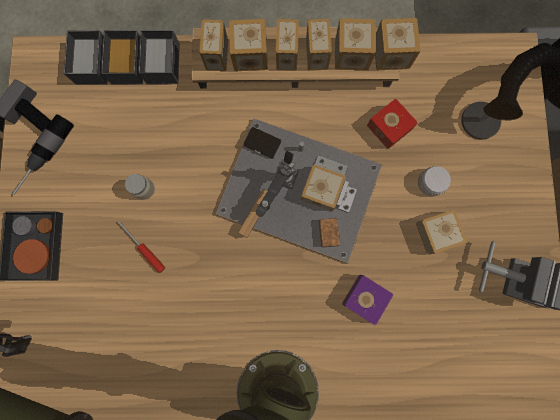

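```bash
python3 - <<'E'
import cv2
a=cv2.imread('pics/top0.png')[110:275,205:390]; cv2.imwrite('pics/t0c.png',cv2.resize(a,None,fx=3.6,fy=3.6,interpolation=2)[:600])
a=cv2.imread('pics/scene0.png')[190:325,180:380]; cv2.imwrite('pics/s0c.png',cv2.resize(a,None,fx=4,fy=4,interpolation=2))
E
```

```text
(no output)
```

View pics/t0c.png

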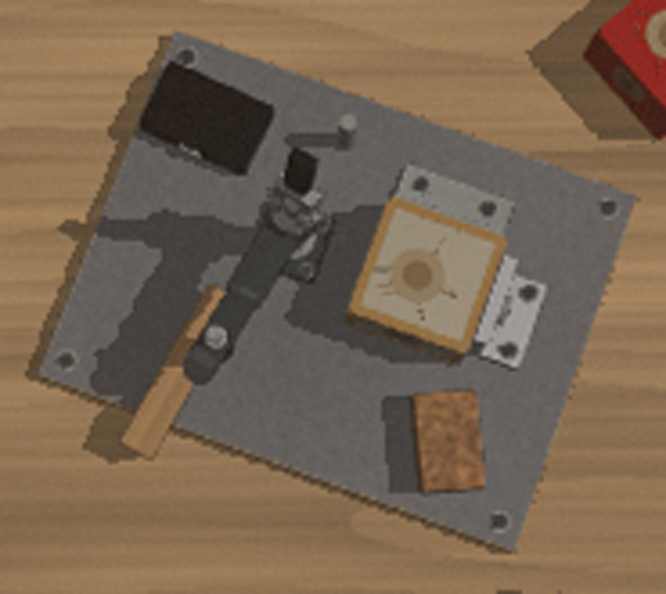

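View pics/s0c.png

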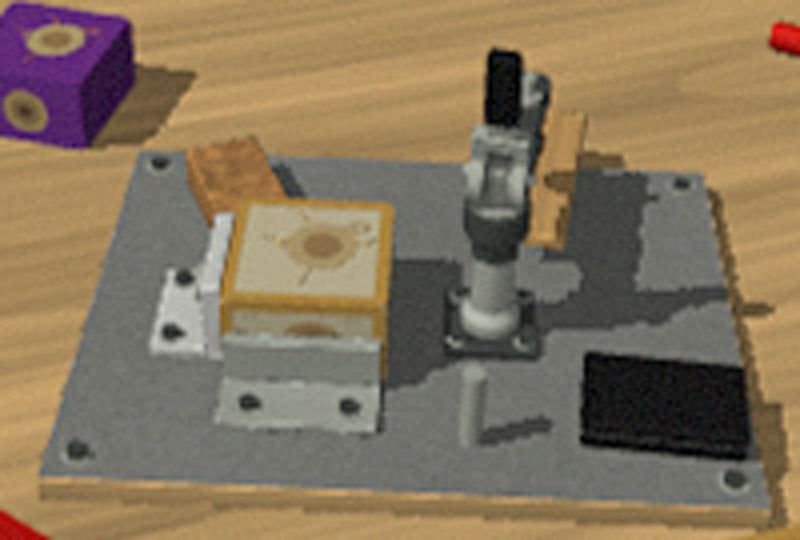

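```bash
cat >> h.py <<'E'
def jigfit():
    f=load('top0')
    C=[(173,33),(635,197),(515,552),(35,375)]
    W=np.array([pz(f,205+u/3.6,110+v/3.6,.018)[:2] for u,v in C])
    J=np.array([(160,210),(160,-210),(-160,-210),(-160,210)])/1000.
    c=W.mean(0); z=((W-c)[:,0]+1j*(W-c)[:,1]); j=J[:,0]+1j*J[:,1]
    th=np.angle((z*j.conj()).sum()); R=np.array([[np.cos(th),-np.sin(th)],[np.sin(th),np.cos(th)]])
    return c,th,R,W-(J@R.T+c)
E
python3 - <<'E'
from h import *
c,th,R,res=jigfit(); print(c,np.degrees(th),(res*1000).round(1))
f=load('top0')
P=lambda x,y:(R@[x/1000,y/1000]+c)
post=P(20,50);print('post',post,'seat',P(20,-65))
for n,(u,v),z in [('nut',(216,336),.14),('levtip',(301,158),.236),('strapend',(198,375),.12),('pin top',(348,122),.073),('block TL',(393,198),.078),('blockTR',(507,238),.078),('blockBR',(464,357),.078),('blockBL',(350,312),.078)]:
    w=pz(f,205+u/3.6,110+v/3.6,z); j=R.T@(w[:2]-c); d=w[:2]-post
    print(n,w.round(3),'jig',(j*1000).round(1),'r',np.hypot(*d).round(3),'q',np.degrees(np.arctan2(*(R.T@d)[::-1])).round(1))
    print('  depthpt',px(f,205+u/3.6,110+v/3.6).round(3))
E
```

```text
[ 0.58310329 -0.06951505] -20.676210216310153 [[-2.4 -0.6]
 [-1.3  1.8]
 [ 1.8 -0.7]
 [ 1.8 -0.5]]
post [ 0.61946942 -0.02979724] seat [ 0.57886449 -0.13739018]
nut [0.521 0.028 0.14 ] jig [-92.2  69.4] r 0.114 q 170.2
  depthpt [0.521 0.028 0.141]
levtip [ 0.631 -0.035  0.236] jig [32.8 48.9] r 0.013 q -4.9
  depthpt [ 0.63  -0.035  0.238]
strapend [0.495 0.043 0.12 ] jig [-122.3   73.6] r 0.144 q 170.6
  depthpt [0.495 0.043 0.119]
pin top [ 0.707 -0.077  0.073] jig [118.8  37.4] r 0.1 q -7.3
  depthpt [ 0.709 -0.077  0.067]
block TL [ 0.643 -0.111  0.078] jig [ 70.4 -18.3] r 0.085 q -53.6
  depthpt [ 0.642 -0.111  0.079]
blockTR [ 0.609 -0.202  0.078] jig [  71.1 -114.9] r 0.173 q -72.8
  depthpt [ 0.61  -0.203  0.075]
blockBR [ 0.513 -0.165  0.078] jig [ -31.7 -114.2] r 0.172 q -107.5
  depthpt [ 0.516 -0.167  0.061]
blockBL [ 0.55  -0.076  0.078] jig [-28.9 -17.5] r 0.083 q -125.9
  depthpt [ 0.55  -0.076  0.075]
```

Call:
step_arm --pt "255 0.57 -0.97 0 -0.98" --pt "255 0.57 -0.97 0 -0.98" --pt "255 0.57 -0.97 0 -0.98" --pt "255 0.57 -0.97 0 -0.98" --pt "255 0.57 -0.97 0 -0.98" --pt "255 0.57 -0.97 0 -0.98" --pt "255 0.57 -0.97 0 -0.98" --pt "255 0.57 -0.97 0 -0.98" --pt "255 0.57 -0.97 0 -0.98" --pt "255 0.57 -0.97 0 -0.98" --grip_force 40

```text
time_s: 1.1
ee_pos: [0.3174, 0.4224, 0.2309]
tcp_rot: [[0.997, -0.0, -0.072], [0.072, -0.001, 0.997], [-0.0, -1.0, -0.001]]
wrist_force: [-0.3, -0.1, 0.2]
finger_gap: 0.0002
```

Call:
step_arm --pt "255 0.57 -0.97 0 -0.98" --pt "255 0.57 -0.97 0 -0.98" --pt "255 0.57 -0.97 0 -0.98" --pt "255 0.57 -0.97 0 -0.98" --pt "255 0.57 -0.97 0 -0.98" --pt "255 0.57 -0.97 0 -0.98" --pt "255 0.57 -0.97 0 -0.98" --pt "255 0.57 -0.97 0 -0.98" --pt "255 0.57 -0.97 0 -0.98" --pt "255 0.57 -0.97 0 -0.98"

```text
time_s: 2.1
ee_pos: [0.4313, 0.2285, 0.231]
tcp_rot: [[0.45, -0.001, 0.893], [-0.893, -0.0, 0.45], [0.0, -1.0, -0.001]]
wrist_force: [0.5, 0.0, 0.1]
finger_gap: 0.0003
```

Call:
step_arm --pt "255 0.57 -0.95 0 -0.98" --pt "255 0.57 -0.95 0 -0.98" --pt "255 0.57 -0.95 0 -0.98" --pt "255 0.57 -0.95 0 -0.98" --pt "255 0.57 -0.95 0 -0.98" --pt "255 0.57 -0.95 0 -0.98" --pt "255 0.57 -0.95 0 -0.98" --pt "255 0.57 -0.95 0 -0.98" --pt "255 0 0 0 -0.5" --pt "255 0 0 0 0"

```text
time_s: 3.1
ee_pos: [0.5222, 0.0767, 0.2309]
tcp_rot: [[-0.506, -0.001, 0.862], [-0.862, -0.0, -0.506], [0.001, -1.0, -0.001]]
wrist_force: [-1.0, -0.3, 0.2]
finger_gap: -0.0001
```

Call:
step_arm --pt "255 0.1 0 -0.9 0" --pt "255 0 0 -0.9 0" --pt "255 0 0 -0.9 0" --pt "255 0 0 -0.9 0" --pt "255 0 0 0 0"

```text
time_s: 3.6
ee_pos: [0.522, 0.0779, 0.1568]
tcp_rot: [[-0.502, -0.005, 0.865], [-0.865, -0.001, -0.502], [0.004, -1.0, -0.004]]
wrist_force: [0.1, 0.2, 0.2]
finger_gap: -0.0001
```

```bash
python3 - <<'E'
from h import *
f=grab('top','top1');g=grab('scene','scene1')
c=lambda f,y,x,h,w: cv2.resize(cv2.cvtColor(f['image'][y:y+h,x:x+w],4),None,fx=3.2,fy=3.2,interpolation=2)
a=c(f,110,205,165,125);b=c(g,130,260,165,125)
cv2.imwrite('pics/c1.png',np.hstack([a,b]))
E
```

```text
(no output)
```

View pics/c1.png

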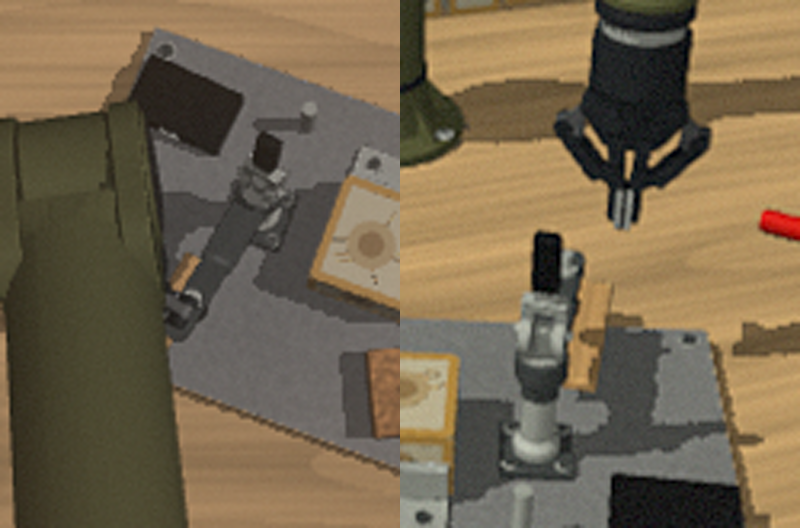

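```bash
python3 - <<'E'
from h import *
s=r.read_state(); print(s['time_s'],s['ee_pos'],s['joint_pos'].round(1))
c,th,R,_=jigfit(); post=R@[.02,.05]+c; print(post)
A=np.radians(149.6)
u=lambda a:np.array([np.cos(a),np.sin(a)])
for d in (40,30,27.5):
    print(d,post+.137*u(A)-d/1000*u(A+np.pi/2))
B=np.radians(249.3)
print(post+.137*u(B)-.0275*u(B+np.pi/2))
for k in np.radians(np.arange(0,100.1,5)): 
    a=A+k; p=post+.137*u(a)-.0275*u(a+np.pi/2); a2=a+np.radians(5); p2=post+.137*u(a2)-.0275*u(a2+np.pi/2); print(round(np.degrees(k)),p.round(4),((p2-p)/.02).round(3))
E
```

```text
3.7 [0.52408961 0.07794921 0.15945487] [ -40.2    6.8   31.1  106.6   -3.8   67.7 -128.1]
[ 0.61946942 -0.02979724]
40 [0.5215464  0.07402993]
30 [0.51648606 0.06540479]
27.5 [0.51522098 0.06324851]
[ 0.54531866 -0.14823252]
0 [0.5152 0.0632] [-0.386 -0.472]
5 [0.5075 0.0538] [-0.343 -0.504]
10 [0.5006 0.0437] [-0.298 -0.532]
15 [0.4947 0.0331] [-0.25  -0.556]
20 [0.4897 0.022 ] [-0.201 -0.575]
25 [0.4857 0.0105] [-0.15  -0.591]
30 [ 0.4827 -0.0013] [-0.098 -0.602]
35 [ 0.4807 -0.0134] [-0.045 -0.608]
40 [ 0.4798 -0.0255] [ 0.008 -0.609]
45 [ 0.48   -0.0377] [ 0.061 -0.606]
50 [ 0.4812 -0.0498] [ 0.114 -0.599]
55 [ 0.4835 -0.0618] [ 0.165 -0.587]
60 [ 0.4868 -0.0736] [ 0.216 -0.57 ]
65 [ 0.4911 -0.085 ] [ 0.265 -0.549]
70 [ 0.4964 -0.0959] [ 0.312 -0.524]
75 [ 0.5026 -0.1064] [ 0.356 -0.495]
80 [ 0.5097 -0.1163] [ 0.398 -0.462]
85 [ 0.5177 -0.1255] [ 0.437 -0.425]
90 [ 0.5264 -0.134 ] [ 0.472 -0.386]
95 [ 0.5359 -0.1418] [ 0.504 -0.343]
100 [ 0.5459 -0.1486] [ 0.532 -0.298]
```

Call:
step_arm --pt "255 0 0 -0.88 0" --pt "255 0 0 -0.88 0" --pt "255 0 0 -0.88 0" --pt "255 0 0 0 0" --pt "255 -0.11 -0.19 0 0" --pt "255 -0.11 -0.19 0 0" --pt "255 -0.11 -0.18 0 0" --pt "255 -0.11 -0.18 0 0" --pt "255 0 0 0 0"

```text
time_s: 4.6
ee_pos: [0.5156, 0.0621, 0.1071]
tcp_rot: [[-0.505, 0.001, 0.863], [-0.863, 0.001, -0.505], [-0.001, -1.0, 0.0]]
wrist_force: [-0.7, 0.6, -0.2]
finger_gap: -0.0004
```

```bash
python3 - <<'E'
from h import *
f=grab('top','top2');g=grab('scene','scene2')
c=lambda f,y,x,h,w: cv2.resize(cv2.cvtColor(f['image'][y:y+h,x:x+w],4),None,fx=3.2,fy=3.2,interpolation=2)
a=c(f,110,205,165,125);b=c(g,150,260,165,125)
cv2.imwrite('pics/c2.png',np.hstack([a,b])); s=r.read_state(); print(s['ee_pos'],s['wrist_force'])
E
```

```text
[0.51556178 0.06256551 0.10679558] [ 0.22566612  0.84168579 -0.1749492 ]
```

View pics/c2.png

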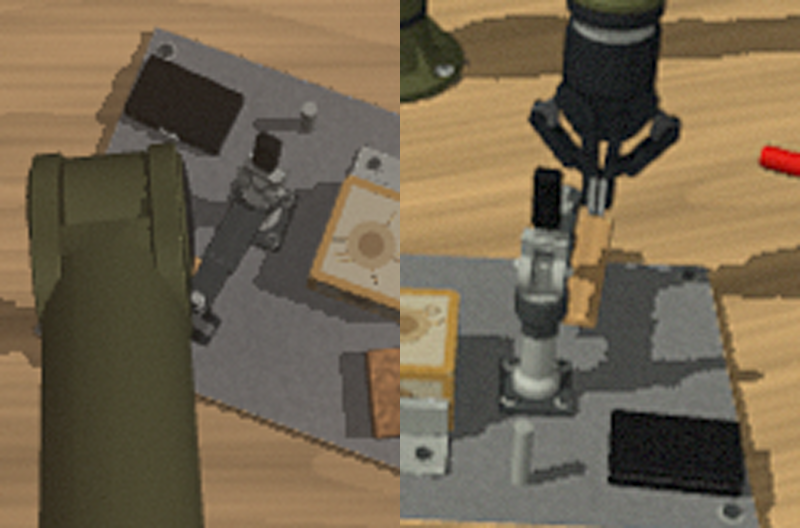

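Call:
step_arm --pt "255 -0.39 -0.47 0 0.727" --pt "255 -0.34 -0.5 0 0.727" --pt "255 -0.3 -0.53 0 0.727" --pt "255 -0.25 -0.56 0 0.727" --pt "255 -0.2 -0.58 0 0.727" --pt "255 -0.15 -0.59 0 0.727" --pt "255 -0.1 -0.6 0 0.727" --pt "255 -0.05 -0.61 0 0.727" --pt "255 0.01 -0.61 0 0.727" --pt "255 0 0 0 0"

```text
time_s: 5.7
ee_pos: [0.4802, -0.0398, 0.1067]
tcp_rot: [[0.251, 0.0, 0.968], [-0.968, -0.001, 0.251], [0.001, -1.0, 0.0]]
wrist_force: [0.1, 0.2, -0.3]
finger_gap: 0.0
```

```bash
python3 - <<'E'
from h import *
f=grab('top','top3');g=grab('scene','scene3')
c=lambda f,y,x,h,w: cv2.resize(cv2.cvtColor(f['image'][y:y+h,x:x+w],4),None,fx=3.2,fy=3.2,interpolation=2)
a=c(f,110,235,165,125);b=c(g,150,230,165,125)
cv2.imwrite('pics/c3.png',np.hstack([a,b])); s=r.read_state(); print(s['ee_pos'],s['wrist_force'])
E
```

```text
[ 0.48011756 -0.03809089  0.10650156] [-0.71662682  0.5167508  -0.12798765]
```

View pics/c3.png

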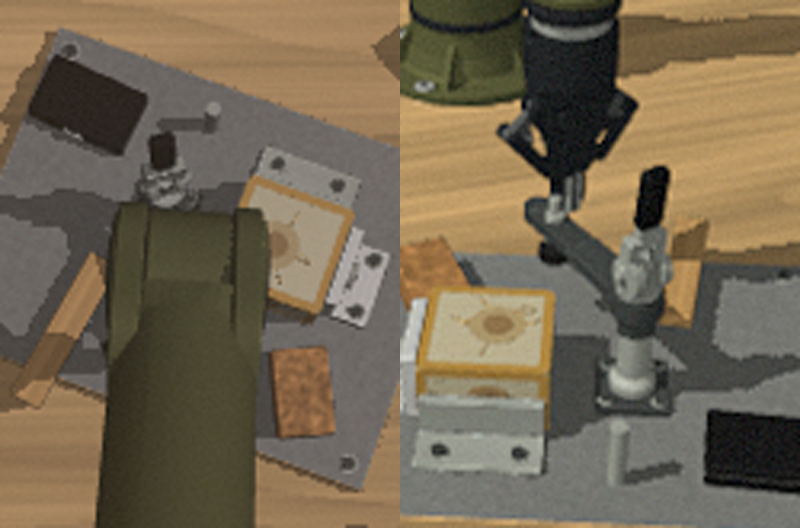

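Call:
step_arm --pt "255 0.06 -0.61 0 0.727" --pt "255 0.11 -0.6 0 0.727" --pt "255 0.17 -0.59 0 0.727" --pt "255 0.22 -0.57 0 0.727" --pt "255 0.27 -0.55 0 0.727" --pt "255 0.31 -0.52 0 0.727" --pt "255 0.36 -0.5 0 0.727" --pt "255 0.4 -0.46 0 0.727" --pt "255 0 0 0 0"

```text
time_s: 6.7
ee_pos: [0.5188, -0.1267, 0.1064]
tcp_rot: [[0.815, 0.0, 0.58], [-0.58, -0.001, 0.815], [0.001, -1.0, -0.001]]
wrist_force: [-0.4, -0.5, 0.3]
finger_gap: 0.0001
```

```bash
python3 - <<'E'
from h import *
g=grab('scene','scene4')
c=lambda f,y,x,h,w: cv2.resize(cv2.cvtColor(f['image'][y:y+h,x:x+w],4),None,fx=6,fy=6,interpolation=2)
cv2.imwrite('pics/c4.png',c(g,190,220,100,120)); s=r.read_state(); print(s['ee_pos'],s['wrist_force'])
E
```

```text
[ 0.5182989  -0.12600805  0.10630028] [ 0.12324542  0.60997031 -0.20218027]
```

View pics/c4.png

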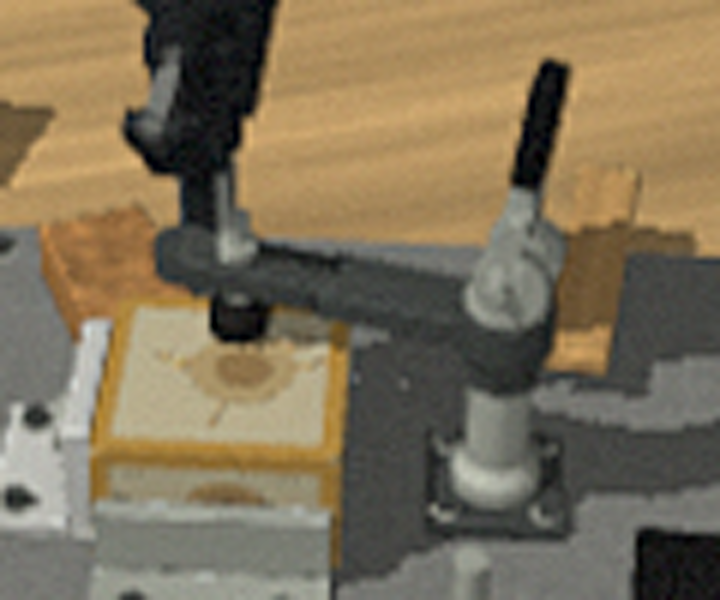

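```bash
cat >> h.py <<'E'
def cloud(f):
    v,u=np.mgrid[0:420,0:560]; d=f['depth']
    p=np.stack([(u-f['cx'])/f['fx']*d,-(v-f['cy'])/f['fy']*d,-d,np.ones_like(d)],-1)@f['pose'].T
    p=p[...,:3]; p[d==0]=np.nan; return p
def strap(f,post,zl=.114,zh=.124,lo=.045,hi=.165,g=(200,320)):
    P=cloud(f).reshape(-1,3); d=P[:,:2]-post; rr=np.hypot(*d.T); a=np.degrees(np.arctan2(d[:,1],d[:,0]))%360
    m=(P[:,2]>zl)&(P[:,2]<zh)&(rr>lo)&(rr<hi)&(a>g[0])&(a<g[1])
    return P[m],rr[m],a[m]
E
python3 - <<'E'
from h import *
c,th,R,_=jigfit(); post=R@[.02,.05]+c
f=load('scene4'); P,rr,a=strap(f,post)
for lo in np.arange(.045,.165,.01):
    m=(rr>=lo)&(rr<lo+.01)
    if m.sum(): print(round(lo,3),m.sum(),np.percentile(a[m],[3,50,97]).round(1), (a[m].min()+a[m].max())/2, P[m,2].mean().round(4))
for u,v in [(238,240),(238,225),(240,320),(240,332),(504,295)]: print(px(f,220+u/6,190+v/6).round(4))
E
```

```text
0.045 34 [220.6 239.1 254.5] 237.02559091328033 0.1188
0.055 34 [223.  238.4 251.1] 236.96973759782145 0.1191
0.065 36 [224.7 238.3 248. ] 236.2807468826163 0.1183
0.075 29 [228.7 238.9 245.2] 236.70847115069193 0.1186
0.085 30 [229.9 237.7 244.1] 236.84048953078383 0.1186
0.095 30 [229.2 236.8 242.9] 235.96169195019368 0.1183
0.105 22 [235.  239.8 243.1] 237.42725757811806 0.1187
0.115 20 [231.7 239.2 241.1] 235.89884373661857 0.1187
0.125 42 [221.4 234.  240.4] 229.93043150633002 0.1191
0.135 35 [227.5 234.7 239.8] 233.23028192626052 0.1187
0.145 6 [231.9 234.7 237.2] 234.56276140804135 0.119
[ 0.5579 -0.1218  0.1279]
[ 0.5618 -0.1228  0.1385]
[ 0.5667 -0.1237  0.0931]
[ 0.5669 -0.1238  0.0868]
[ 0.6401 -0.037   0.141 ]
```

Call:
step_arm --pt "255 0.215 -0.215 0 0.364" --pt "255 0.222 -0.21 0 0.364" --pt "255 0.232 -0.197 0 0.364" --pt "255 0.24 -0.189 0 0.364" --pt "255 0 0 0 0" --pt "255 -0.5 0.2 0 0" --pt "255 -0.5 0.2 0 0" --pt "255 0 0 0 0"

```text
time_s: 7.55
ee_pos: [0.5144, -0.1332, 0.1063]
tcp_rot: [[0.904, -0.001, 0.428], [-0.428, 0.002, 0.904], [-0.002, -1.0, 0.001]]
wrist_force: [0.2, 0.2, -0.0]
finger_gap: 0.0003
```

```bash
python3 - <<'E'
from h import *
g=grab('scene','scene5');t=grab('top','top5')
c=lambda f,y,x,h,w: cv2.resize(cv2.cvtColor(f['image'][y:y+h,x:x+w],4),None,fx=5,fy=5,interpolation=2)
cv2.imwrite('pics/c5.png',np.hstack([c(g,190,220,110,80),c(t,130,260,110,80)])); s=r.read_state(); print(s['ee_pos'],s['wrist_force'])
c,th,R,_=jigfit(); post=R@[.02,.05]+c
for f in (g,t):
  P,rr,a=strap(f,post)
  for lo in np.arange(.045,.165,.01):
    m=(rr>=lo)&(rr<lo+.01)
    if m.sum(): print(round(lo,3),m.sum(),np.percentile(a[m],[3,50,97]).round(1), (a[m].min()+a[m].max())/2, P[m,2].mean().round(4))
E
```

```text
[ 0.51606322 -0.13390066  0.10681237] [0.81158092 0.0282646  1.94712956]
0.045 40 [228.1 248.4 264.7] 247.46819483208066 0.1189
0.055 35 [233.3 250.2 260.5] 247.3881037867082 0.1185
0.065 36 [233.7 246.7 257.5] 245.96827260140623 0.1188
0.075 30 [237.7 248.1 254.3] 245.26579839732676 0.1188
0.085 31 [237.6 246.7 253.1] 245.7532103838983 0.1182
0.095 32 [239.6 246.9 252.2] 246.1833576735895 0.1185
0.105 22 [243.  248.9 251.2] 244.1065864804089 0.1188
0.115 26 [241.2 248.2 251.4] 246.09673335097477 0.1184
0.125 34 [225.  245.  250.1] 237.29629148847894 0.1187
0.135 49 [220.6 241.  249.4] 235.02678759859913 0.1187
0.145 15 [228.  241.1 246.9] 237.58508242491638 0.1191
0.155 1 [226.6 226.6 226.6] 226.60892797302475 0.1164
0.045 37 [230.1 247.3 261.9] 246.7737384459604 0.1202
0.055 38 [231.1 244.4 259.4] 245.5337674231419 0.1202
0.065 34 [232.5 243.5 255.4] 244.34889227216752 0.1199
0.075 33 [236.2 245.5 253.7] 245.4446681613889 0.1197
0.085 13 [236.4 240.2 248.7] 242.80485118496514 0.1186
```

View pics/c5.png

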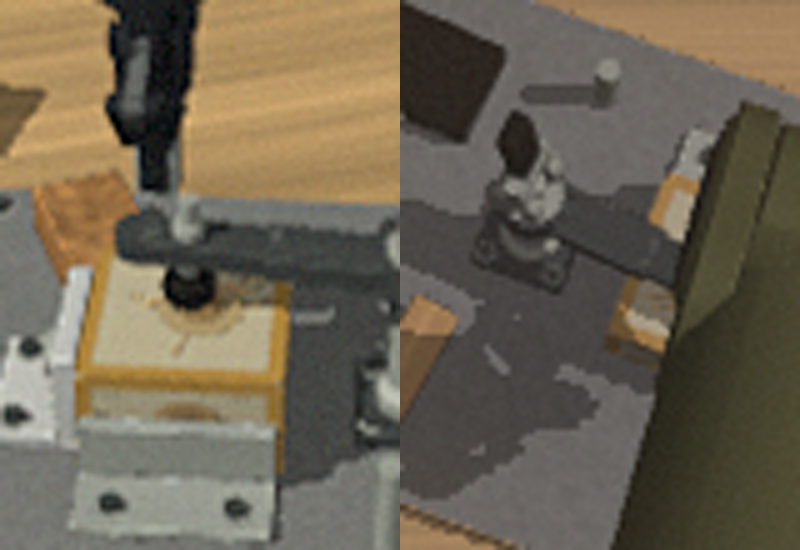

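Call:
step_arm --pt "255 0.5 -0.2 0 0.12" --pt "255 0.4 -0.18 0 0.12" --pt "255 0.2 -0.1 0 0.12" --pt "255 0.15 -0.095 0 0" --pt "255 0 0 0 0" --pt "255 -0.5 0.2 0 0" --pt "255 -0.5 0.2 0 0" --pt "255 0 0 1 0" --pt "255 0 0 1 0" --pt "255 0 0 1 0"

```text
time_s: 8.65
ee_pos: [0.52, -0.1375, 0.1671]
tcp_rot: [[0.922, -0.0, 0.388], [-0.388, 0.001, 0.922], [-0.001, -1.0, 0.001]]
wrist_force: [0.6, 0.3, 0.9]
finger_gap: 0.0002
```

Call:
step_arm --pt "255 0 0 1 0" --pt "255 0 0 1 0" --pt "255 0 0 1 0" --pt "255 0 0 1 0" --pt "255 0 -0.9 0 0" --pt "255 0 -0.9 0 0" --pt "255 0 -0.9 0 0" --pt "255 0 -0.9 0 0" --pt "255 0 -0.9 0 0" --pt "255 0 -0.9 0 0"

```text
time_s: 9.65
ee_pos: [0.5202, -0.2462, 0.2465]
tcp_rot: [[0.922, 0.0, 0.388], [-0.388, 0.001, 0.922], [-0.0, -1.0, 0.001]]
wrist_force: [0.6, -0.1, -0.7]
finger_gap: 0.0
```

```bash
python3 - <<'E'
from h import *
g=grab('scene','scene6');t=grab('top','top6')
c=lambda f,y,x,h,w: cv2.resize(cv2.cvtColor(f['image'][y:y+h,x:x+w],4),None,fx=5,fy=5,interpolation=2)
cv2.imwrite('pics/c6.png',np.hstack([c(g,190,220,110,80),c(t,130,270,110,80)])); s=r.read_state(); print(s['ee_pos'],s['wrist_force'])
c,th,R,_=jigfit(); post=R@[.02,.05]+c
for f in (g,t):
  P,rr,a=strap(f,post)
  for lo in np.arange(.045,.165,.01):
    m=(rr>=lo)&(rr<lo+.01)
    if m.sum(): print(round(lo,3),m.sum(),np.percentile(a[m],[3,50,97]).round(1), (a[m].min()+a[m].max())/2, P[m,2].mean().round(4))
E
```

```text
[ 0.51946467 -0.24846314  0.24656727] [-0.35341622 -0.3267942  -0.79830459]
0.045 39 [235.6 255.  267.8] 252.55663731269436 0.1186
0.055 37 [234.4 253.2 264.5] 248.77571045445106 0.1185
0.065 37 [237.6 249.4 260.8] 249.22400446979404 0.1187
0.075 31 [240.3 250.9 258.2] 249.12863905628882 0.1182
0.085 34 [240.  249.7 257. ] 247.84942277234953 0.1188
0.095 33 [241.8 249.5 254.6] 248.29781560420244 0.1183
0.105 18 [250.  252.  254.4] 251.80677369109407 0.119
0.115 21 [245.1 251.  253.5] 248.89573737581634 0.1184
0.125 28 [241.4 248.2 252.4] 246.98769472533638 0.119
0.135 32 [242.8 247.9 252.7] 247.38468524824052 0.1182
0.145 7 [244.6 247.8 250. ] 247.248285718618 0.119
0.045 39 [231.6 246.5 264.3] 248.06785844709594 0.1198
0.055 37 [234.8 249.  262.6] 248.66118623215937 0.1197
0.065 38 [236.3 247.5 259.2] 248.14870539849886 0.1201
0.075 33 [239.3 246.8 256.3] 247.74845270138832 0.1195
0.085 32 [240.7 247.2 255.3] 248.1997106384439 0.1199
0.095 30 [240.9 248.1 254.3] 247.6637167758038 0.1204
0.105 13 [241.2 243.7 253.1] 247.20191325287732 0.1209
0.115 21 [241.5 245.8 253.3] 247.4592909690205 0.1199
0.125 31 [242.4 247.  252.1] 247.3140462074991 0.1192
0.135 33 [242.5 247.4 252.1] 247.2946765367255 0.1197
0.145 14 [244.3 247.4 250.5] 247.17958963510154 0.1196
```

View pics/c6.png

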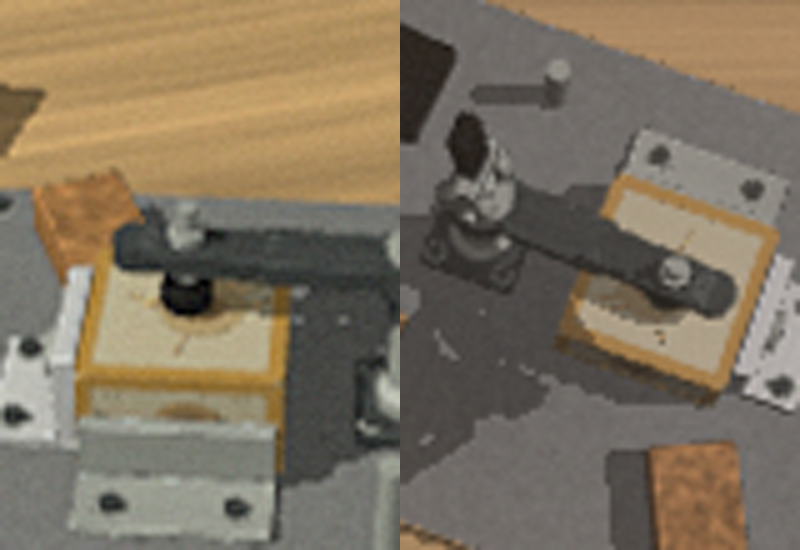

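```bash
python3 - <<'E'
from h import *
c,th,R,_=jigfit(); post=R@[.02,.05]+c; f=load('top6')
P=cloud(f).reshape(-1,3); J=(P[:,:2]-c)@R*1000
m=(P[:,2]>.127)&(P[:,2]<.15)&(abs(J[:,0]-15)<25)&(abs(J[:,1]+65)<25); print('nut',m.sum(),J[m].mean(0),(J[m].max(0)+J[m].min(0))/2)
m=(abs(P[:,2]-.078)<.004)&(abs(J[:,0]-20)<70)&(abs(J[:,1]+65)<65); print('blk',J[m].min(0),J[m].max(0),np.percentile(J[m],[1,99],axis=0))
m=(abs(P[:,2]-.12)<.004)&(J[:,1]<-20)&(J[:,1]>-105)&(abs(J[:,0]-20)<40)
for y in range(-100,-20,10):
    k=m&(abs(J[:,1]-y)<5); print(y,(J[k,0].min()+J[k,0].max())/2,np.percentile(J[k,0],[2,98]))
# image-edge check: reproject expected corners
im=cv2.cvtColor(f['image'],4)
w=lambda x,y,z:np.append(R@[x/1e3,y/1e3]+c,z)
s=6
big=cv2.resize(im[130:240,270:400],None,fx=s,fy=s,interpolation=2)
def ln(p,q,col):
    a=[tuple(int(round((v-o)*s+s/2)) for v,o in zip(proj(f,x),(270,130))) for x in(p,q)]; cv2.line(big,*a,col,1)
ln(w(20,50,.12),w(20,-120,.12),(0,0,255)); 
for e in(-12.5,12.5): ln(w(20+e,-30,.12),w(20+e,-105,.12),(255,0,255))
q=[(70,-15),(70,-115),(-30,-115),(-30,-15),(70,-15)]
for a,b in zip(q,q[1:]): ln(w(*a,.078),w(*b,.078),(0,255,0))
cv2.imwrite('pics/ov6.png',big[:600,:780])
E
```

```text
nut 26 [ 14.56980844 -63.60346862] [ 14.43111077 -63.33102098]
blk [ -29.38001681 -127.58306036] [ 73.04432391 -13.71087429] [[ -28.91351973 -126.33665973]
 [  71.29569538  -15.43002178]]
-100 14.509651858014431 [ 6.67283422 22.98415948]
-90 15.22513106600306 [ 3.33476769 26.90681507]
-80 15.38948179970762 [ 4.60588779 26.43123274]
-70 16.598620053409668 [ 4.10365277 28.76120208]
-60 15.45762134381746 [ 3.71950454 27.45069516]
-50 17.172293891218636 [ 5.38743364 29.04078384]
-40 18.317704043644262 [ 6.82157058 29.44841431]
-30 19.352183061879618 [ 6.80910409 30.48632231]
```

View pics/ov6.png

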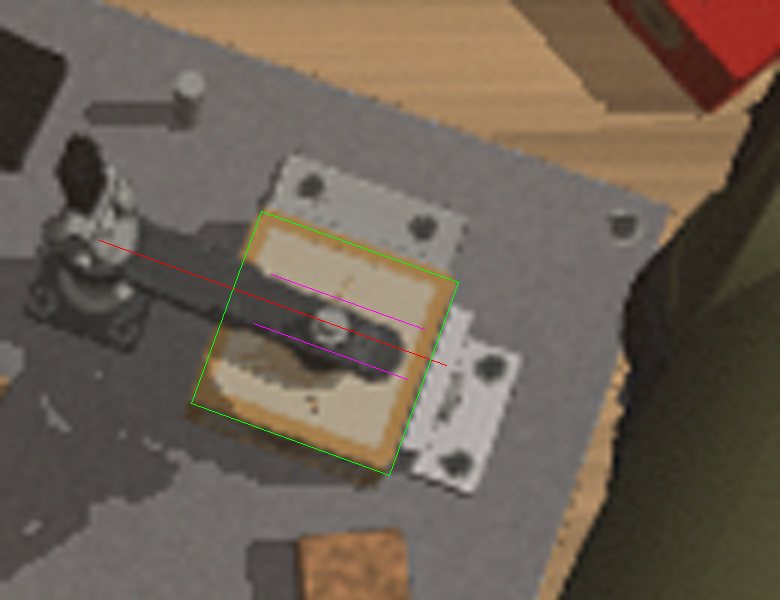

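Call:
step_arm --pt "255 0 0.9 0 0" --pt "255 0 0.9 0 0" --pt "255 0 0.9 0 0" --pt "255 0 0.9 0 0" --pt "255 0 0.9 0 0" --pt "255 0 0.9 0 0.3" --pt "255 0 0 -1 0" --pt "255 0 0 -1 0" --pt "255 0 0 -1 0" --pt "255 0 0 -1 0"

```text
time_s: 10.75
ee_pos: [0.5209, -0.1366, 0.1658]
tcp_rot: [[0.936, 0.0, 0.352], [-0.352, 0.001, 0.936], [-0.0, -1.0, 0.001]]
wrist_force: [0.6, -0.4, -0.6]
finger_gap: -0.0002
```

Call:
step_arm --pt "255 0 0 -1 0" --pt "255 0 0 -1 0" --pt "255 0 0 -1 0" --pt "255 0 0 0 0" --pt "255 0.5 -0.22 0 0" --pt "255 0.35 -0.15 0 0" --pt "255 0.12 -0.06 0 0" --pt "255 0.12 -0.06 0 0" --pt "255 0.105 -0.06 0 0" --pt "255 0 0 0 0"

```text
time_s: 11.75
ee_pos: [0.5455, -0.1493, 0.1067]
tcp_rot: [[0.935, 0.0, 0.355], [-0.355, -0.0, 0.935], [0.001, -1.0, -0.0]]
wrist_force: [0.4, 1.0, -0.3]
finger_gap: -0.0
```

Call:
step_arm --pt "255 -0.5 0.2 0 0" --pt "255 -0.5 0.2 0 0" --pt "255 0 0 1 0" --pt "255 0 0 1 0" --pt "255 0 0 1 0" --pt "255 0 0 1 0" --pt "255 0 0 1 0" --pt "255 0 0 1 0"

```text
time_s: 12.55
ee_pos: [0.5241, -0.1407, 0.2272]
tcp_rot: [[0.935, -0.0, 0.355], [-0.355, 0.001, 0.935], [-0.0, -1.0, 0.001]]
wrist_force: [0.2, -0.4, -0.4]
finger_gap: 0.0001
```

Call:
step_arm --pt "255 0 -0.9 0.9 0" --pt "255 0 -0.9 0 0" --pt "255 0 -0.9 0 0" --pt "255 0 -0.9 0 0" --pt "255 0 -0.9 0 0" --pt "255 0 -0.9 0 0" --pt "255 0 0 0 0"

```text
time_s: 13.25
ee_pos: [0.5234, -0.2515, 0.2445]
tcp_rot: [[0.933, -0.0, 0.359], [-0.359, -0.001, 0.933], [-0.0, -1.0, -0.001]]
wrist_force: [-0.1, -0.0, -0.5]
finger_gap: 0.0002
```

```bash
cat > m.py <<'E'
from h import *
import sys
tag=sys.argv[1]
f=grab('top','top'+tag);g=grab('scene','scene'+tag)
c,th,R,_=jigfit(); post=R@[.02,.05]+c
P=cloud(f).reshape(-1,3); J=(P[:,:2]-c)@R*1000
m=(P[:,2]>.127)&(P[:,2]<.15)&(abs(J[:,0]-15)<25)&(abs(J[:,1]+65)<25); print('nut',m.sum(),J[m].mean(0))
m=(abs(P[:,2]-.12)<.006)&(J[:,1]<-20)&(J[:,1]>-105)&(abs(J[:,0]-20)<40)
for y in range(-100,-20,10):
    k=m&(abs(J[:,1]-y)<5)
    if k.sum(): print(y,(J[k,0].min()+J[k,0].max())/2,np.percentile(J[k,0],[2,98]),P[k,2].mean())
im=cv2.cvtColor(f['image'],4)
w=lambda x,y,z:np.append(R@[x/1e3,y/1e3]+c,z)
s=6
big=cv2.resize(im[130:230,270:400],None,fx=s,fy=s,interpolation=2)
def ln(p,q,col):
    a=[tuple(int(round((v-o)*s+s/2)) for v,o in zip(proj(f,x),(270,130))) for x in(p,q)]; cv2.line(big,*a,col,1)
for e in(-12.5,12.5): ln(w(20+e,-30,.12),w(20+e,-105,.12),(255,0,255))
q=[(70,-15),(70,-115),(-30,-115),(-30,-15),(70,-15)]
for a,b in zip(q,q[1:]): ln(w(*a,.078),w(*b,.078),(0,255,0))
cv2.imwrite('pics/ov%s.png'%tag,big)
cv2.imwrite('pics/cs%s.png'%tag,cv2.resize(cv2.cvtColor(g['image'][180:280,220:350],4),None,fx=s,fy=s,interpolation=2))
st=r.read_state(); print(st['time_s'],st['ee_pos'],st['wrist_force'])
E
python3 m.py 7
```

```text
nut 24 [ 18.82295351 -63.58370751]
-100 19.88177212477096 [12.41548373 27.08561427] 0.11965339146089278
-90 19.732150177548203 [ 8.04393182 30.29524979] 0.12097960152676526
-80 19.504630306781134 [ 7.51742954 31.37353609] 0.12045452245038686
-70 19.168946112086957 [ 7.35731317 30.75894473] 0.12053082426897788
-60 20.045427010363397 [ 7.58673597 32.28270372] 0.12092682007254145
-50 20.534781392494892 [ 8.4539737  32.37950619] 0.11957259684159083
-40 20.347051159232823 [ 8.39993494 31.94585163] 0.12028688434611208
-30 19.329628890683356 [ 6.91758812 31.66888605] 0.12016144760518299
13.35 [ 0.52458169 -0.24834854  0.24438034] [-0.83869161 -0.34843555 -0.58639568]
```

View pics/ov7.png

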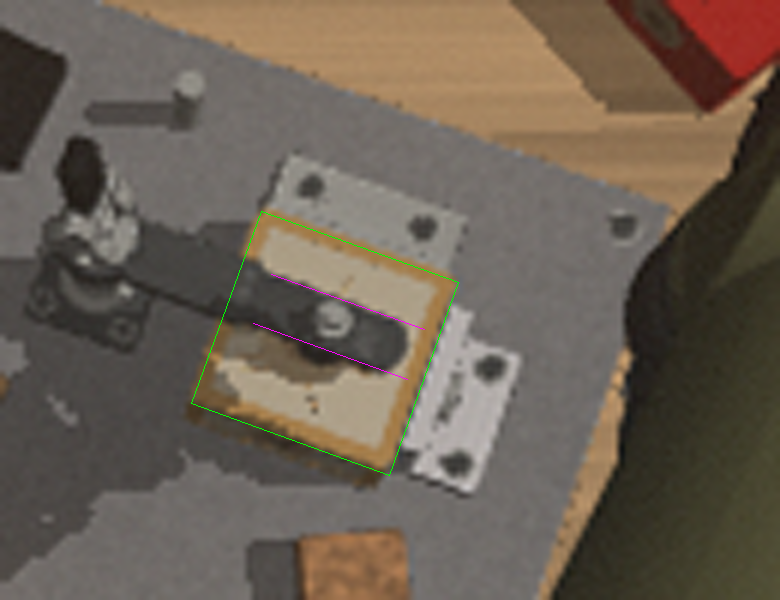

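View pics/cs7.png

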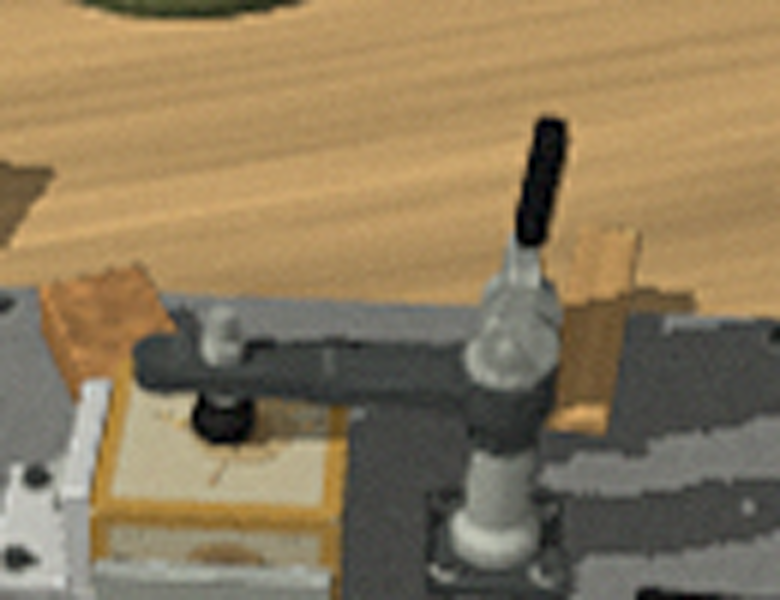

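```bash
python3 - <<'E'
from h import *
c,th,R,_=jigfit(); post=R@[.02,.05]+c; p=R@[0,1.]; print(p)
cur=np.array([.5239,-.2458,.2445]) 
def T(s,z): return np.append(post+p*s/1000,z/1000)
s0=T(-45,244.5); print((s0-cur)/.02)
def L(ph,ro=72): return T(ro*np.sin(ph)-6.5*np.cos(ph)-11,142+ro*np.cos(ph)+6.5*np.sin(ph))
a=L(.05); print('to a',(a-s0)/.02,a)
for ph in np.arange(.1,1.61,.1):
    b=L(ph); print(round(ph,2),b.round(4),((b-a)/.02).round(3)); a=b
g=load('scene7'); t=load('top7')
f=t; P=cloud(f).reshape(-1,3); d=P[:,:2]-post; m=(np.hypot(*d.T)<.06)&(P[:,2]>.19)&(P[:,2]<.26)
print('lever top',P[m].mean(0),P[m,2].max(),((P[m,:2]-post)@p).mean(), ((P[m,:2]-post)@(R@[1,0])).mean())
f=g; P=cloud(f).reshape(-1,3); d=P[:,:2]-post; m=(np.hypot(*d.T)<.06)&(P[:,2]>.19)&(P[:,2]<.26)
for z in(.195,.205,.215,.225,.235):
  k=m&(abs(P[:,2]-z)<.005)
  if k.sum(): q=(P[k,:2]-post); print(z,k.sum(),(q@p).min(),(q@p).max(),(q@(R@[1,0])).min(),(q@(R@[1,0])).max())
E
```

```text
[0.35308641 0.93559072]
[3.98402681 8.69505869 0.        ]
to a [ 0.5491663   1.45515341 -1.51325583] [ 0.61456386 -0.04279576  0.21423488]
0.1 [ 0.6158 -0.0394  0.2143] [0.064 0.169 0.003]
0.2 [ 0.6184 -0.0327  0.2139] [ 0.127  0.337 -0.022]
0.3 [ 0.6209 -0.026   0.2127] [ 0.126  0.334 -0.058]
0.4 [ 0.6234 -0.0195  0.2108] [ 0.123  0.327 -0.093]
0.5 [ 0.6258 -0.0131  0.2083] [ 0.119  0.316 -0.127]
0.6 [ 0.628  -0.0071  0.2051] [ 0.114  0.303 -0.16 ]
0.7 [ 0.6302 -0.0013  0.2013] [ 0.108  0.286 -0.192]
0.8 [0.6322 0.004  0.1968] [ 0.101  0.267 -0.222]
0.9 [0.6341 0.0089 0.1918] [ 0.092  0.245 -0.249]
1.0 [0.6357 0.0133 0.1864] [ 0.083  0.221 -0.274]
1.1 [0.6372 0.0172 0.1805] [ 0.073  0.194 -0.296]
1.2 [0.6384 0.0205 0.1741] [ 0.062  0.165 -0.315]
1.3 [0.6395 0.0232 0.1675] [ 0.051  0.135 -0.331]
1.4 [0.6402 0.0253 0.1606] [ 0.039  0.103 -0.344]
1.5 [0.6408 0.0267 0.1536] [ 0.027  0.071 -0.353]
1.6 [0.6411 0.0274 0.1464] [ 0.014  0.037 -0.359]
lever top [ 0.62232972 -0.02172926  0.22337923] 0.23884660046928774 0.008558265557389665 -0.00017262780249624726
0.195 20 0.002413395368004323 0.013906043628093803 -0.0009701866564704939 0.01572867114031678
0.205 25 0.0041418006134452965 0.015719703595156835 -0.004138811588308666 0.015042476054545064
0.215 21 0.0056119623825517375 0.01736933039774857 -0.000787090481321407 0.014961901686257658
0.225 26 0.005456707520910043 0.018750812635260485 -0.003452709956254022 0.017794468820053547
0.235 32 0.007055180414008309 0.018549839946534686 -0.0038680677854578795 0.012437556240718765
```

Call:
step_arm --pt "255 0.4 0.87 0 0" --pt "255 0.4 0.87 0 0" --pt "255 0.4 0.87 0 0" --pt "255 0.4 0.87 0 0" --pt "255 0.4 0.87 0 0" --pt "255 0.4 0.87 0 0" --pt "255 0.4 0.87 0 0" --pt "255 0.4 0.87 0 0" --pt "255 0.4 0.87 0 0" --pt "255 0.4 0.87 0 0"

```text
time_s: 14.35
ee_pos: [0.6057, -0.0734, 0.2446]
tcp_rot: [[0.935, 0.0, 0.355], [-0.355, 0.0, 0.935], [0.0, -1.0, 0.0]]
wrist_force: [-0.7, 0.3, 0.3]
finger_gap: 0.0002
```

Call:
step_arm --pt "255 0 0 -0.76 0" --pt "255 0 0 -0.76 0" --pt "255 0 0 0 0" --pt "255 0.18 0.48 0 0" --pt "255 0.18 0.48 0 0" --pt "255 0.18 0.48 0 0" --pt "255 0 0 0 0"

```text
time_s: 15.05
ee_pos: [0.617, -0.0433, 0.2144]
tcp_rot: [[0.936, 0.001, 0.351], [-0.351, 0.001, 0.936], [0.0, -1.0, 0.001]]
wrist_force: [0.2, 0.1, -0.1]
finger_gap: -0.0003
```

```bash
python3 m.py 8 | tail -1
```

```text
15.15 [ 0.61625056 -0.04577322  0.21435604] [ 0.7081562  -0.38051937 -0.53674942]
```

View pics/cs8.png

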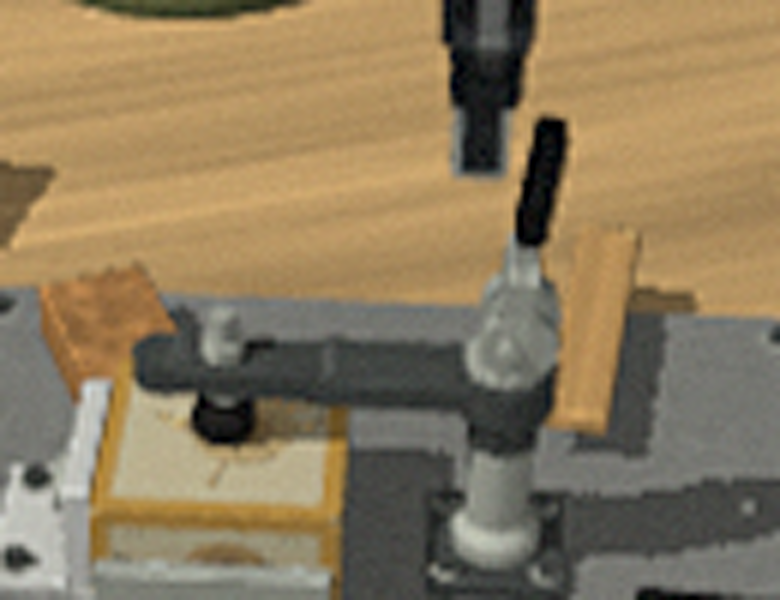

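Call:
step_arm --pt "255 0.064 0.17 0 0" --pt "255 0.127 0.337 -0.022 0" --pt "255 0.126 0.334 -0.058 0" --pt "255 0.123 0.327 -0.093 0" --pt "255 0.119 0.316 -0.127 0" --pt "255 0.114 0.303 -0.16 0" --pt "255 0 0 0 0"

```text
time_s: 15.85
ee_pos: [0.6297, -0.0087, 0.2042]
tcp_rot: [[0.936, -0.0, 0.353], [-0.353, 0.001, 0.936], [-0.001, -1.0, 0.0]]
wrist_force: [0.2, 0.2, -0.1]
finger_gap: -0.0001
```

```bash
python3 m.py 9 
```

```text
nut 21 [ 19.42025561 -64.23058117]
-100 18.293508006679694 [ 9.91581876 26.74814555] 0.12018906460591505
-90 19.54311478076397 [ 7.95665394 30.84302762] 0.11841632543955641
-80 19.389696619899617 [ 7.02167873 31.16832406] 0.1192772363746614
-70 19.719244511717463 [ 7.93527652 31.21020635] 0.12036208445856039
-60 19.45753882209566 [ 7.84063212 31.16416174] 0.11989196709295528
-50 20.20805982823228 [ 8.03753928 31.59697063] 0.11905921110451782
-40 20.769077731657685 [ 8.25652518 32.66640625] 0.11864339919684569
-30 19.72349221305948 [ 7.9620737  31.63645174] 0.11924282685043427
15.95 [ 0.62897819 -0.00946563  0.20406838] [ 0.37174024 -0.20004849 -1.01134081]
```

View pics/cs9.png

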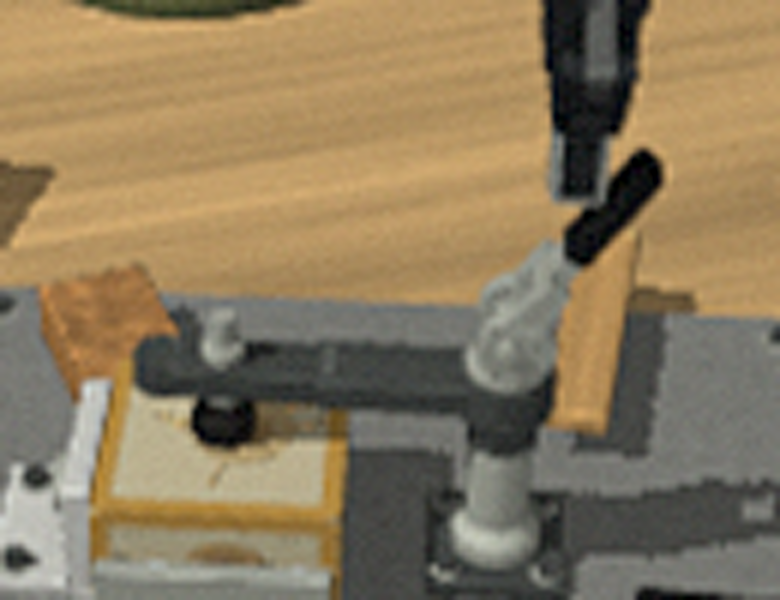

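Call:
step_arm --pt "255 0.108 0.286 -0.192 0" --pt "255 0.101 0.267 -0.222 0" --pt "255 0.092 0.245 -0.249 0" --pt "255 0.083 0.221 -0.274 0" --pt "255 0.073 0.194 -0.296 0" --pt "255 0.062 0.165 -0.315 0" --pt "255 0 0 0 0"

```text
time_s: 16.65
ee_pos: [0.6396, 0.018, 0.1726]
tcp_rot: [[0.935, -0.001, 0.354], [-0.354, -0.0, 0.935], [-0.001, -1.0, -0.001]]
wrist_force: [0.1, -0.0, -0.4]
finger_gap: -0.0
```

Call:
step_arm --pt "255 0.051 0.135 -0.331 0" --pt "255 0.039 0.103 -0.344 0" --pt "255 0.027 0.071 -0.353 0" --pt "255 0 0 0 0"

```text
time_s: 17.05
ee_pos: [0.6417, 0.0235, 0.1519]
tcp_rot: [[0.935, -0.001, 0.355], [-0.355, -0.001, 0.935], [-0.001, -1.0, -0.001]]
wrist_force: [-0.6, -0.2, 0.1]
finger_gap: -0.0004
```

```bash
python3 m.py 10 
```

```text
nut 14 [ 18.58375006 -64.28356926]
-100 18.663718814438987 [10.12394469 27.45922137] 0.1173019491217409
-90 19.319865952659477 [ 7.32653624 30.97667388] 0.11674892190645074
-80 19.886455227817894 [ 8.05182234 31.21599096] 0.11677878845222658
-70 19.284855606641944 [ 7.32316551 31.19274111] 0.11831917816924359
-60 19.898936732003197 [ 8.27655103 31.46317527] 0.11913443280228
-50 19.817039935965152 [ 8.91992713 30.49151238] 0.11636856525624388
-40 19.829794954850602 [ 9.20958037 30.54400425] 0.11665872264655654
-30 19.84886841421897 [ 7.7305414  31.70252474] 0.11614694938777038
17.15 [0.64153382 0.02280622 0.15244499] [ 0.19390185 -0.07884084  0.10591896]
```

View pics/cs10.png

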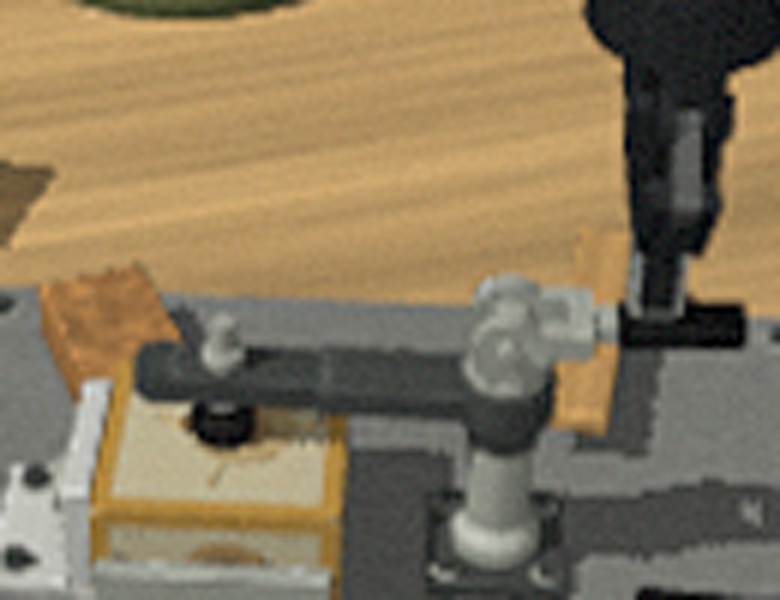

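Call:
step_arm --pt "255 0 0 -0.1 0" --pt "255 0 0 -0.1 0" --pt "255 0 0 0 0"

```text
time_s: 17.45
ee_pos: [0.6421, 0.0229, 0.1494]
tcp_rot: [[0.935, -0.0, 0.355], [-0.355, -0.0, 0.935], [-0.0, -1.0, -0.0]]
wrist_force: [-0.8, -0.4, 1.6]
finger_gap: 0.0004
```

Call:
step_arm --pt "255 0 0 -0.1 0" --pt "255 0 0 0 0"

```text
time_s: 17.65
ee_pos: [0.6422, 0.0232, 0.1475]
tcp_rot: [[0.935, 0.0, 0.355], [-0.355, -0.0, 0.935], [0.0, -1.0, 0.0]]
wrist_force: [-2.0, -0.2, 3.7]
finger_gap: 0.0003
```

```bash
python3 m.py 11 |tail -1; python3 - <<'E'
from h import *
c,th,R,_=jigfit(); post=R@[.02,.05]+c; p=R@[0,1.]
for n in('scene11','top11'):
  f=load(n);P=cloud(f).reshape(-1,3); q=P[:,:2]-post; s=q@p; l=q@(R@[1,0]); col=f['image'].reshape(-1,3).max(1)
  for a in(.03,.04,.05,.06,.07,.08,.09):
    m=(abs(s-a)<.005)&(abs(l)<.008)&(P[:,2]>.12)&(P[:,2]<.16)
    if m.sum():print(n,a,m.sum(),np.percentile(P[m,2],[5,50,95]).round(4))
E
```

```text
17.75 [0.64224255 0.02315395 0.14756633] [-1.20613784 -0.07597957  3.01165419]
scene11 0.03 19 [0.1381 0.1467 0.148 ]
scene11 0.04 14 [0.1436 0.1446 0.146 ]
scene11 0.05 13 [0.1444 0.1467 0.1535]
scene11 0.06 2 [0.147  0.1474 0.1479]
scene11 0.07 10 [0.1458 0.1472 0.1571]
scene11 0.08 12 [0.1445 0.1465 0.1472]
scene11 0.09 11 [0.1451 0.1461 0.148 ]
top11 0.03 7 [0.1453 0.1494 0.1497]
```

View pics/cs11.png

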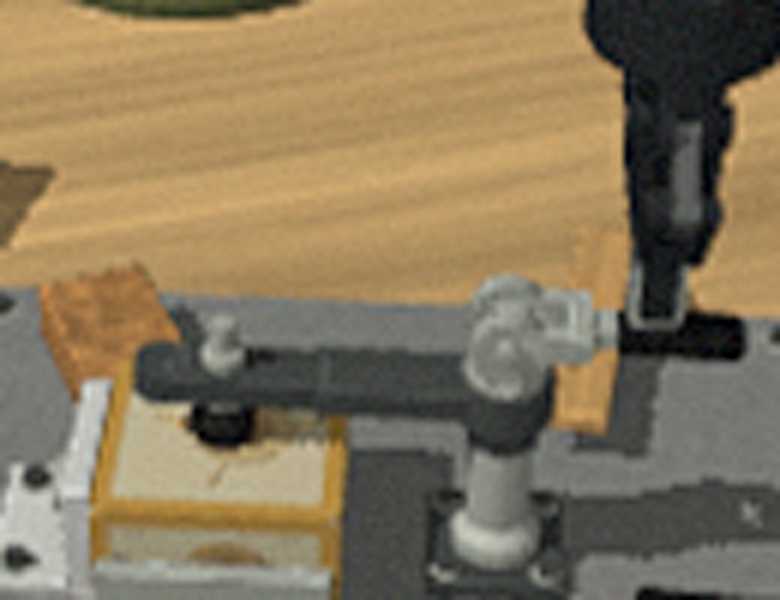

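Call:
step_arm --pt "255 0 0 -0.05 0" --pt "255 0 0 0 0"

```text
time_s: 17.95
ee_pos: [0.6423, 0.0232, 0.1469]
tcp_rot: [[0.935, 0.0, 0.355], [-0.355, 0.0, 0.935], [0.0, -1.0, 0.0]]
wrist_force: [-1.7, -0.4, 5.7]
finger_gap: 0.0001
```

Call:
step_arm --pt "255 0 0 -0.05 0" --pt "255 0 0 0 0"

```text
time_s: 18.15
ee_pos: [0.6424, 0.0232, 0.1467]
tcp_rot: [[0.935, 0.001, 0.355], [-0.355, 0.0, 0.935], [0.001, -1.0, 0.001]]
wrist_force: [-3.4, -0.7, 8.5]
finger_gap: 0.0002
```

Call:
step_arm --pt "255 0 0 -0.03 0" --pt "255 0 0 0 0"

```text
time_s: 18.35
ee_pos: [0.6425, 0.0232, 0.1466]
tcp_rot: [[0.935, 0.001, 0.355], [-0.355, 0.001, 0.935], [0.001, -1.0, 0.001]]
wrist_force: [-4.1, 0.2, 11.2]
finger_gap: 0.0001
```

Call:
step_arm --pt "255 0 0 0.15 0" --pt "255 0 0 0.5 0" --pt "255 0 0 1 0" --pt "255 0 0 1 0" --pt "255 0 0 1 0" --pt "255 0 0 1 0" --pt "255 -0.3 0.9 0.5 0" --pt "255 -0.3 0.9 0 0" --pt "255 -0.3 0.9 0 0" --pt "255 -0.3 0.9 0 0"

```text
time_s: 19.35
ee_pos: [0.618, 0.0959, 0.2479]
tcp_rot: [[0.935, 0.0, 0.355], [-0.355, -0.0, 0.935], [0.0, -1.0, -0.0]]
wrist_force: [-0.1, 0.2, 0.3]
finger_gap: 0.0003
```

Call:
step_arm --pt "255 -0.3 0.9 0 0" --pt "255 -0.3 0.9 0 0" --pt "255 -0.3 0.9 0 0" --pt "255 -0.3 0.9 0 0" --pt "255 -0.3 0.9 0 0" --pt "255 -0.3 0.9 0 0" --pt "255 -0.3 0.9 0 0" --pt "255 -0.3 0.9 0 0" --pt "255 0 0 0 0" --pt "255 0 0 0 0"

```text
time_s: 20.35
ee_pos: [0.5703, 0.2388, 0.2477]
tcp_rot: [[0.935, 0.0, 0.354], [-0.354, -0.001, 0.935], [0.001, -1.0, -0.001]]
wrist_force: [1.0, -0.4, -0.6]
finger_gap: -0.0004
```

```bash
python3 m.py 12; python3 - <<'E'
from h import *
c,th,R,_=jigfit(); post=R@[.02,.05]+c; p=R@[0,1.]
for n in('scene12','top12'):
  f=load(n);P=cloud(f).reshape(-1,3); q=P[:,:2]-post; s=q@p; l=q@(R@[1,0])
  for a in(.03,.045,.055,.065,.075,.085,.092):
    m=(abs(s-a)<.005)&(abs(l)<.008)&(P[:,2]>.12)&(P[:,2]<.16)
    if m.sum():print(n,a,m.sum(),np.percentile(P[m,2],[5,50,95]).round(4))
cv2.imwrite('pics/full12.png',cv2.cvtColor(np.vstack([load('top12')['image'][90:290],load('scene12')['image'][170:350]]),4))
E
```

```text
nut 13 [ 18.9849844  -64.54551249]
-100 18.90814790219271 [10.38311366 27.96278772] 0.11709486549674097
-90 19.588832691713822 [ 8.01466936 31.55763618] 0.1165880348959514
-80 19.74131047587195 [ 8.34948648 31.03178048] 0.11696040489022207
-70 19.502631946605316 [ 8.24967719 30.79948719] 0.11809726841486952
-60 20.26061492688491 [ 9.03375771 31.4432083 ] 0.11976306422931343
-50 19.86793249238428 [ 8.56146157 31.46315954] 0.11621604802137252
-40 19.345221289778323 [ 8.01215875 30.63564286] 0.11584760310753286
-30 20.681426820545735 [ 9.06595717 32.44680054] 0.11604496282727027
20.45 [0.57085061 0.23744651 0.24788654] [ 0.697255    0.06787841 -0.1439824 ]
scene12 0.03 16 [0.1401 0.1468 0.1477]
scene12 0.045 11 [0.143  0.1446 0.1473]
scene12 0.055 16 [0.1451 0.1469 0.1479]
scene12 0.065 12 [0.1442 0.1461 0.1476]
scene12 0.075 13 [0.1448 0.1457 0.1472]
scene12 0.085 12 [0.1438 0.1457 0.1463]
scene12 0.092 11 [0.143  0.1453 0.1462]
top12 0.03 21 [0.1454 0.1474 0.1503]
top12 0.045 22 [0.1416 0.1464 0.1484]
top12 0.055 23 [0.1419 0.1462 0.1509]
top12 0.065 22 [0.1423 0.1462 0.1492]
top12 0.075 23 [0.1411 0.1463 0.149 ]
top12 0.085 22 [0.1397 0.1457 0.1482]
top12 0.092 16 [0.1386 0.1451 0.148 ]
```

View pics/ov12.png

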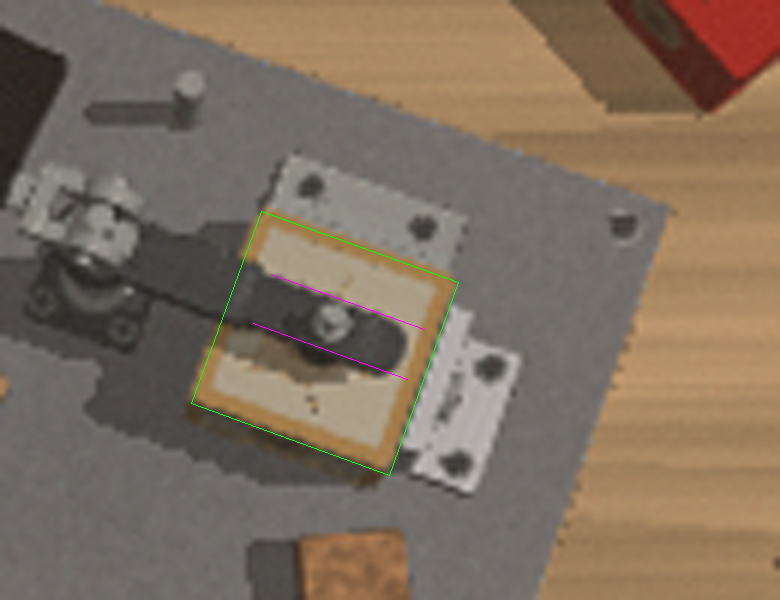

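View pics/cs12.png

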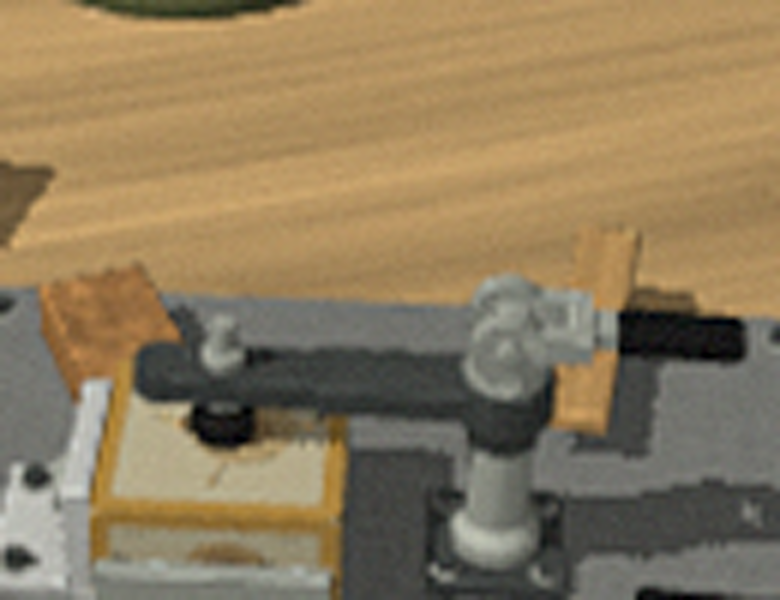

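View pics/full12.png

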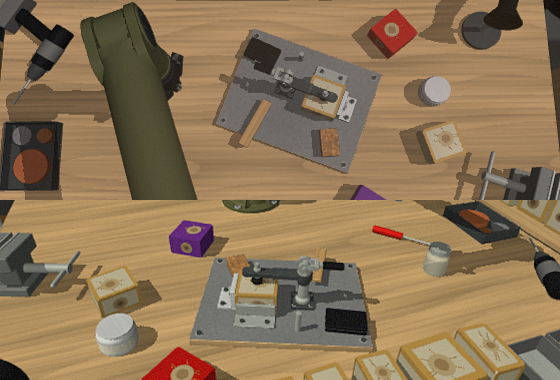

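```bash
python3 -c "
from cell import r
print(r.close_job())"
```

```text
the job is handed in; nothing more can be done
None
```

The block is clamped and the job is handed in at about 20.5 s of the 54 s allowed. No verdict was reported.

- **Strap:** I pushed it round anticlockwise with the back of the closed fingers. A check from above showed it about 2° short, so I gave it one small extra push. The last pictures put the strap's centre line at jig x ≈ 19.5–20 mm by the block. The nut over the foot is at about (19.0, -64.5) mm, and the block's middle is at (20, -65) mm.
- **Lever:** I pushed it down with the fingertips until it met its stop. The upward force rose to about 11 N with no further movement. The lever lies flat, with its tip about 1 mm lower than level, and it stayed there after I let go.
- **Clamping:** The strap sank about 4 mm and the foot is on the block. I had no way to measure the clamping force itself.
- **Everything else:** The block still lies on its seat outline, and I saw no other item moved. The arm stands clear of everything.

The two cameras' heights differ by about 1 mm, which is within their stated accuracy. No check failed.

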